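# Load the rack scanner and lock its carriage home

## Task

Stand the green tube rack (yellow caps) upright down inside the tray of the scanner's carriage, then slide the carriage fully home against its stop at the reader head, and swing the red latch shut across the track behind it until it rests in its catch. Then press the green start button on top of the reader head all the way down and let go. Leave the orange rack, the brown bottle and the red-lidded jar where they stand.

Things in the scene. Friction and masses are not known exactly. Their poses are not given: they have to be found in the camera images.
- scanner: white rack scanner, fixed to the bench: a bed 180 (x) x 560 (y) x 20 mm high with a reader head 180 x 130 x 140 mm on it at its +y end (head top 160 mm above the bench, its face towards the carriage at y = +145 mm). Origin: centre of the bed's underside. x across the track (-x, with a black display, roughly towards the robot), y along the track towards the reader head, z up
- carriage (a joint): position of the sliding carriage along the scanner's +y axis, in m: 0 = furthest from the head, 0.19 = fully home at the stop. It starts at 0 to 0.07, stays where it is left, and takes about 1.5 N to slide
- tray (a point): centre of the inner floor of the carriage's open grey tray with blue rims, 32 mm above the bench; axes as the scanner's. Inside 72 (x) x 150 (y) mm, walls 4 mm thick standing 12 mm above this floor. Moves with the carriage; with the carriage home it lies at scanner x = 0, y = +60 mm
- carriage_handle (a point): centre of the top of the carriage's upright black handle, 18 x 18 mm square and 66 mm tall above its foot, 109 mm behind the tray's centre (scanner -y side), top 100 mm above the bench; axes as the scanner's. Can be pinched from above or pushed
- latch (a joint): angle of the red swing latch about its upright hinge, in rad: 0 = shut, arm pointing along scanner +x across the track with its end in the dark steel catch (that is also its end stop); grows as it opens (clockwise seen from above), about 1.57 = arm pointing along scanner -y, end stop at 2.0. Starts at 1.62 to 1.9, stays where it is left, about 0.1 N m to turn
- latch_hinge (a point): hinge axis of the latch at the arm's mid-height, 50 mm above the bench, at scanner x = -65 mm, y = -75 mm. Arm 155 mm long, 12 mm wide, 8 mm thick. Axes turn with the latch: x along the arm, z up
- latch_knob (a point): centre of the top of the latch's upright round red knob, 20 mm diameter, 40 mm tall above the arm, 135 mm from the hinge axis; top 94 mm above the bench
- start (a joint): travel of the green start button, m: 0 = up, 0.006 = fully down; springs back, about 5 N to push fully down
- start_top (a point): centre of the top face of the start button, 36 mm diameter, facing up, on top of the reader head at scanner x = -35 mm, y = 205 mm
- green_rack: green test-tube rack holding ten fixed tubes with yellow caps, 64 (x) x 140 (y) mm, about 0.35 kg, same either way round. Origin: centre of its underside, z up. Caps reach 66 mm high; along the middle runs a green carrying grip 14 mm thick (x), 70 mm long (y), from 76 to 106 mm above the underside. Stands on the bench at the start
- orange_rack: orange test-tube rack of the same shape and size with white caps, a bystander
- brown_bottle: brown reagent bottle, 64 mm diameter, 140 mm tall, origin at its underside, a bystander
- specimen_jar: specimen jar with red lid, 60 mm diameter, 70 mm tall, origin at its underside, a bystander

How it is judged:
By the outcome, as a careful person would: the job done as asked, in the order asked, and still so for the second after the job is handed in, with the robot touching nothing.
It also fails if it takes over 72 s, if anything falls off the work surface, if the arm or the gripper's body presses on something with over 40 N, if the wrist force passes 120 N, or if a joint passes its speed limit or range.

## Robot

A 7-joint arm with a two-finger parallel gripper is mounted at the origin on the work surface. World frame = base frame: x ahead of the robot, y to its left, z up, the work surface at z = 0. Lengths are in mm, angles in rad, forces in N, time in s.
With the tool pointing down it reaches from about 425 to 1025 mm from the base axis. Payload 3.6 kg.
Tool frame: the origin (TCP) lies at the centre of the arm's flange, where the gripper is bolted on; the fingertips stand 173 mm ahead of it and the grasp point (between the pads) lies 155 mm ahead of it; z points along the fingers, y is the direction in which the jaws open and shut (so a half turn about z gives the same grasp; the last joint's range is limited). The gripper opens to 85 mm and grips with 20 to 120 N. Pads are 22 mm wide; open, the fingers measure 114 mm over their backs; the gripper's body (76 mm by 85 mm) begins 54 mm behind the grasp point. The pads swing forward as they close: fully open they stand 13 mm farther back than shut.
Start: joints at [-1.399, 0.591, 0.048, 1.609, -0.033, 0.943, -0.034], TCP at [190.435, 699.546, 404.702] pointing down, gripper open.
Joint ranges: [-2.69, 2.69], [-0.47, 2.24], [-1.27, 1.36], [0.19, 2.51], [-1.53, 4.68], [0.08, 2.07], [-3.09, 3.09]. Speed limits (rad/s): [2.57, 2.57, 3.14, 3.14, 3.14, 3.14, 3.14].

## Interface

Orientations are given as a unit quaternion [x, y, z, w].
In Python, from plant import manip gives the robot as it stands. Calls block until the motion is done:
- manip.move_to(position, orientation): joint-space move of the TCP to a pose.
- manip.movel(position, ori=None, speed=150, f_stop=None): straight line of the TCP; ori=None keeps the orientation; speed is the mean speed in mm/s. With f_stop (N) it stops when the force on the tool has changed by that much, and returns True; else False.
- manip.move_joints(angles): joint-space move.
- manip.command_gripper(opening, effort=None): opening from 0.0 (shut) to 1.0 (fully open); effort is the grip in N (None keeps the last); returns when the fingers have stopped.
- manip.dwell(seconds).
- manip.ik(position, orientation): joint angles nearest the present ones, or None.
- manip.get_image(name): name is "side" or "top" or "wrist"; returns a dict with "frame" (480x640x3 uint8, blue, green, red), "fx", "fy", "cx", "cy" (pixels), "eye" and "rotation" of the camera in the world; the wrist camera has in their place "mount" (4x4, takes a point from camera to tool coordinates, whose origin is the TCP and whose axes are the flange's). Camera axes: x right, y up, looking along -z (the intrinsics and any distortion apply to the point x, -y, -z); pixel columns grow to the right and rows downward; lengths in mm; the calibration is good to about 2 mm. A picture is of the moment at which its call begins: read the wrist's pose just before it. There is no depth.
A pose or a line that the arm cannot do raises manip.PlanningError and nothing moves.
- manip.hand_in(): hands the job in, once; it reports no verdict.
Readings, each from a call of its own:
- manip.current_time_s(): time.
- manip.current_q(): joint angles.
- manip.current_joint_vel(): joint speeds.
- manip.current_joint_efforts(): joint torques, N m.
- manip.current_position(): TCP position.
- manip.current_tcp_rot(): TCP orientation.
- manip.current_wrist_force(): force on the tool from outside, world axes, zero at the start.
- manip.current_ft_torque(): the same for the moment, N m.
- manip.current_finger_gap(): opening from 0.0 (shut) to 1.0 (fully open).
Only numpy, scipy, OpenCV 4.12 (cv2) and the standard library are available. Lean on these libraries where they do the work, as an engineer would, in place of code of your own. Each camera call takes 0.05 s, during which the arm holds its last target. There are 200 camera calls.

## Working session

There is one attempt and no reset: what is moved stays moved. The work goes in short steps, each a Python script; the robot and the scene stay as the last script left them, time stands still between calls to the robot, and variables do not carry over. Pictures are saved under pics/ and viewed, about 8 in all and at most 12, crops included, and the job is handed in when it is done.

```bash
mkdir -p pics; ls; python3 - <<'E'
from plant import manip
import cv2, numpy as np
for n in ("top","side"):
    d=manip.get_image(n); cv2.imwrite(f"pics/{n}0.png",d["frame"])
    print(n,{k:(np.round(v,4).tolist() if not isinstance(v,(dict,str)) else v) for k,v in d.items() if k!="frame"})
d=manip.get_image("wrist");print({k:np.round(v,4).tolist() for k,v in d.items() if k!="frame"})
print(manip.current_tcp_rot(),manip.current_time_s())
E
```

```text
pics
top {'fx': 566.5008, 'fy': 566.5008, 'cx': 318.3022, 'cy': 245.646, 'eye': [446.0419, 17.9337, 1542.2304], 'rotation': [0.0306, -0.0226, -0.7033, 0.7098]}
side {'fx': 526.073, 'fy': 526.073, 'cx': 319.7912, 'cy': 232.6976, 'eye': [475.2499, -974.7287, 724.9149], 'rotation': [0.4897, -0.0075, -0.0301, 0.8713]}
{'fx': 394.8888, 'fy': 394.8888, 'cx': 317.1357, 'cy': 234.6337, 'mount': [[0.0004, 0.9626, 0.2708, 68.7059], [1.0, -0.0005, 0.0, -0.3602], [0.0002, 0.2708, -0.9626, 31.9918], [0.0, 0.0, 0.0, 1.0]]}
[ 1.32461282e-01  9.91187779e-01 -8.88556345e-04 -7.73765886e-05] 0.15
```

View pics/top0.png

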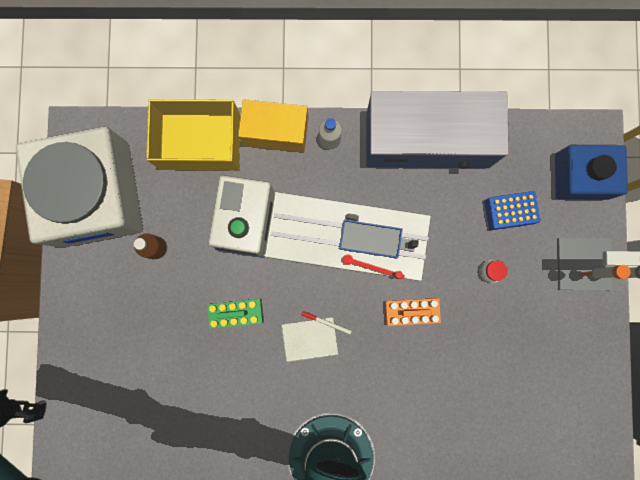

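View pics/side0.png

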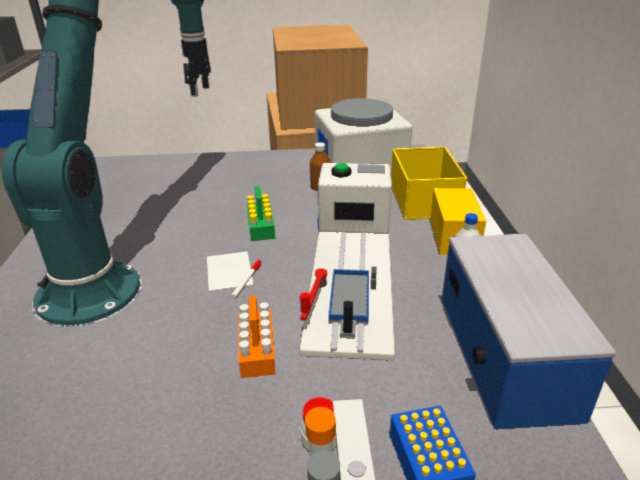

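Top view: scanner at centre, head on the left (button 238,228; bed end corners about 430,213 and 421,279; handle 411,244; latch hinge 347,260 and knob 399,275). The green rack is at (236,312) and the orange one at (412,312). The side view agrees. Next I fit the poses.

```bash
cat > h.py <<'E'
import numpy as np, cv2
from scipy.spatial.transform import Rotation as R
from scipy.optimize import least_squares
def proj(c,P):
    if "mount" in c: M=c["T"]@c["mount"]; Rm,e=M[:3,:3],M[:3,3]
    else: Rm=R.from_quat(c["rotation"]).as_matrix(); e=np.array(c["eye"])
    p=(np.atleast_2d(P)-e)@Rm
    return np.c_[c["cx"]+c["fx"]*p[:,0]/-p[:,2], c["cy"]+c["fy"]*p[:,1]/p[:,2]]
def snap(m,n):
    T=np.eye(4)
    if n=="wrist": T[:3,3]=m.current_position(); T[:3,:3]=R.from_quat(m.current_tcp_rot()).as_matrix()
    d=m.get_image(n); d["T"]=T; return d
def tw(pose,P):
    x,y,a=pose; P=np.atleast_2d(P).astype(float); c,s=np.cos(a),np.sin(a)
    return np.c_[x+c*P[:,0]-s*P[:,1], y+s*P[:,0]+c*P[:,1], P[:,2]]
def blobs(f,lo,hi,box,amin=15):
    x0,y0,x1,y1=box; h=cv2.cvtColor(f[y0:y1,x0:x1],cv2.COLOR_BGR2HSV)
    m=cv2.inRange(h,np.array(lo),np.array(hi)); n,_,st,ce=cv2.connectedComponentsWithStats(m)
    return [(ce[i]+[x0,y0],st[i,4]) for i in range(1,n) if st[i,4]>=amin]
def down(yaw):  # tool pointing down, jaw (tool y) direction at angle yaw in world
    y=np.array([np.cos(yaw),np.sin(yaw),0]); z=np.array([0,0,-1.]); x=np.cross(y,z)
    return R.from_matrix(np.c_[x,y,z]).as_quat()
E
python3 - <<'E'
from h import *; from plant import manip as m
t=snap(m,"top"); s=snap(m,"side")
print("btn",blobs(t["frame"],(50,120,40),(90,255,255),(220,205,260,250)))
caps=blobs(t["frame"],(22,120,120),(34,255,255),(195,290,275,340),5); print("caps",[(c.round(1).tolist(),a) for c,a in caps])
capsS=blobs(s["frame"],(22,120,120),(34,255,255),(235,180,285,250),5); print("capsS",[(c.round(1).tolist(),a) for c,a in capsS])
obs=[(t,(-90,-280,20),(421,279.5)),(t,(90,-280,20),(430,213)),(t,(-35,205,166),(237.5,227.5)),
 (s,(-90,-280,20),(305,348)),(s,(90,-280,20),(393,352)),(s,(-35,205,166),(341.5,169)),(t,(-65,-75,54),(347,260)),(t,(-90,275,160),(210,245)),(t,(90,275,160),(219,178)),(s,(-65,-75,54),(321,273))]
f=lambda p:np.concatenate([proj(c,tw(p[:3],P))[0]-u for c,P,u in obs])
r=least_squares(f,[560,50,0.1],x_scale=[100,100,.1],loss="soft_l1"); print("scanner",r.x.round(3)); print(r.fun.reshape(-1,2).round(1).tolist())
g=lambda p:np.concatenate([proj(t,tw(r.x,(0,-130+p[0]-109,100)))[0]-(411,243),proj(s,tw(r.x,(0,-130+p[0]-109,100)))[0]-(348,307)])
q=least_squares(g,[30]);print("carr",q.x,q.fun)
k=lambda p:np.concatenate([proj(t,tw(r.x,(-65+135*np.cos(p[0]),-75-135*np.sin(p[0]),94)))[0]-(399,275),])
q=least_squares(k,[1.7]);print("latch",q.x,q.fun)
# rack: caps centroid
C=np.array([c for c,a in caps]); rect=cv2.minAreaRect(C.astype(np.float32)); print(rect)
q=least_squares(lambda p:proj(t,[[p[0],p[1],66]])[0]-rect[0],[400,200]);print("rack",q.x)
for z,nm,u in((106,"rackgrip",(233,313)),(106,"orange",(412,311)),(140,"bottle",(140,243)),(70,"jar",(496,271))):
    print(nm,least_squares(lambda p:proj(t,[[p[0],p[1],z]])[0]-u,[400,200]).x.round(0))
E
```

```text
btn [(array([237.30967742, 226.67096774]), np.int32(155))]
caps [([252.0, 304.0], np.int32(37)), ([232.1, 306.0], np.int32(39)), ([242.1, 305.1], np.int32(37)), ([212.3, 308.2], np.int32(40)), ([222.2, 307.3], np.int32(38)), ([243.6, 319.9], np.int32(38)), ([253.4, 318.9], np.int32(38)), ([223.6, 322.1], np.int32(38)), ([233.6, 320.9], np.int32(38)), ([213.7, 323.1], np.int32(39))]
capsS [([251.7, 208.1], np.int32(169)), ([266.5, 206.7], np.int32(165))]
scanner [ 5.98779e+02  2.47780e+01 -1.37000e-01]
[[0.1, 0.3], [-0.1, 0.8], [-0.2, 0.2], [-4.4, 1.9], [3.7, 2.0], [-0.4, 2.5], [0.1, -1.2], [-4.0, 0.9], [-1.3, -3.9], [0.6, -0.7]]
carr [2.70428541] [ 3.08222894 -1.11500754  1.54979762 -3.27219856]
latch [1.74568152] [-0.97460144 -0.31453116]
((232.85336303710938, 313.4985046386719), (15.117283821105957, 40.08525848388672), 83.93820190429688)
rack [378.81811965 255.22333492]
rackgrip [382. 248.]
orange [ 391. -203.]
bottle [554. 479.]
jar [ 495. -425.]
```

```bash
cat >> h.py <<'E'
def fitcaps(c,C,guess):  # fit rack pose + pitches from cap blobs
    G=np.array([(i,j) for i in(-.5,.5) for j in range(-2,3)])
    def f(p):
        U=proj(c,tw(p[:3],np.c_[G[:,0]*p[3],G[:,1]*p[4],np.full(10,p[5] if len(p)>5 else 66)]))
        D=np.linalg.norm(U[:,None]-C[None],axis=2); i=D.argmin(1); return (U-C[i]).ravel()
    r=least_squares(f,[*guess,38,26],x_scale=[10,10,.1,5,5],diff_step=1e-4,loss="soft_l1"); return r.x,abs(r.fun).max()
def pose(m,p,yaw):  # best of the two half turns, p = grasp point
    q0=m.current_q(); best=None
    for y in(yaw,yaw+np.pi):
        q=m.ik([p[0],p[1],p[2]+155],down(y))
        if q is not None:
            k=np.abs(np.array(q)-q0).max()
            if best is None or k<best[0]: best=(k,y,q)
    return best
E
python3 - <<'E'
from h import *; from plant import manip as m
t=snap(m,"top")
C=np.array([c for c,a in blobs(t["frame"],(22,120,120),(34,255,255),(195,290,275,340),5)])
p,e=fitcaps(t,C,[379,255,0.1]); print(p.round(3),e)
b=pose(m,[p[0],p[1],260],p[2]); print(b[1],np.round(b[2],2))
m.move_to([p[0],p[1],415],down(b[1])); 
w=snap(m,"wrist"); cv2.imwrite("pics/w1.png",w["frame"])
B=blobs(w["frame"],(22,120,120),(34,255,255),(0,0,640,480),60); print([(c.round(0).tolist(),a) for c,a in B])
pw,e=fitcaps(w,np.array([c for c,a in B]),p[:3]); print(pw.round(3),e,m.current_time_s())
E
```

```text
[3.78692e+02 2.55245e+02 1.15000e-01 3.85530e+01 2.59340e+01] 0.14541850574903492
0.11509199291413577 [-1.05  0.26  0.43  2.2  -0.16  0.72 -0.39]
[([293.0, 143.0], np.int32(373)), ([342.0, 143.0], np.int32(371)), ([293.0, 176.0], np.int32(362)), ([341.0, 176.0], np.int32(366)), ([294.0, 207.0], np.int32(367)), ([340.0, 207.0], np.int32(373)), ([294.0, 237.0], np.int32(362)), ([340.0, 237.0], np.int32(371)), ([294.0, 266.0], np.int32(368)), ([339.0, 266.0], np.int32(363))]
[3.78416e+02 2.59208e+02 1.14000e-01 3.84690e+01 2.55210e+01] 0.1761364270668082 2.1083
```

View pics/w1.png

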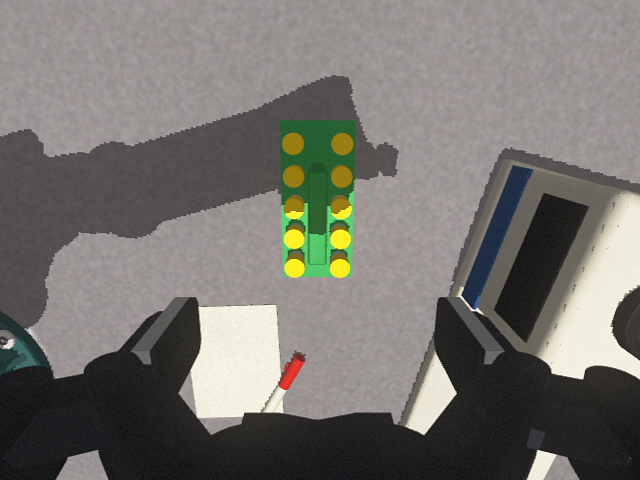

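The wrist view shows the green rack squarely between the jaws, with caps at x≈293/340 and y 143–266. Before grasping, I take one wrist look over the tray.

```bash
python3 - <<'E'
from h import *; from plant import manip as m
S=[598.8,24.8,-.137]; c=tw(S,(0,-130,0))[0]
b=pose(m,[c[0],c[1],330],S[2]); print(b[1],np.round(b[2],2))
m.move_to([c[0],c[1],500],down(b[1])); m.dwell(.2)
w=snap(m,"wrist"); cv2.imwrite("pics/w2.png",w["frame"]); np.save("w2.npy",w,allow_pickle=True)
cv2.imwrite("pics/w2b.png",cv2.resize(w["frame"],(800,600)))
for n,P in dict(tray=(0,-127,32),handle=(0,-236,100),hinge=(-65,-75,54)).items(): print(n,proj(w,tw(S,P)).round(0))
print(m.current_time_s())
E
```

```text
-0.137 [-0.39  0.39  0.67  1.86 -0.29  0.99  0.27]
tray [[318. 186.]]
handle [[317. 303.]]
hinge [[254. 139.]]
3.9083
```

View pics/w2b.png

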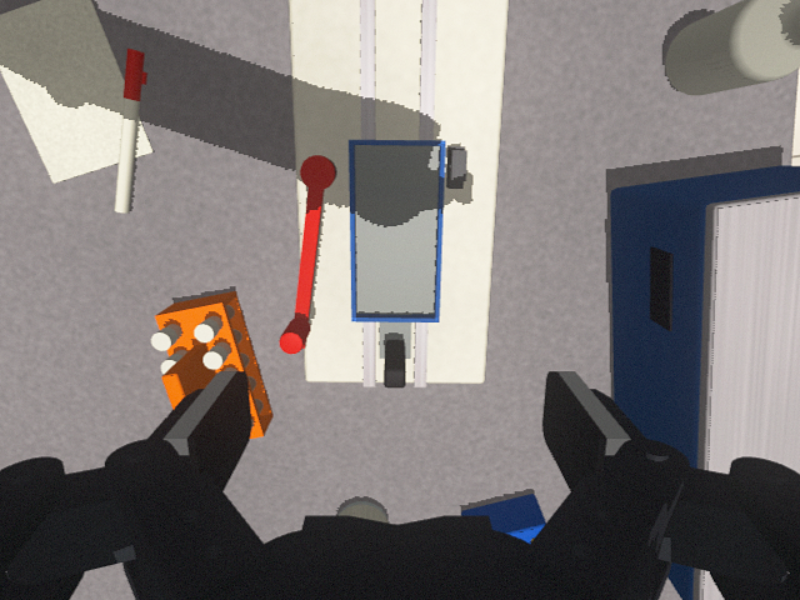

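Wrist view (800×600 scale): tray rim corners (349,141), (445,141), (440,321), (350,321); handle top about (395,375); hinge (318,172); knob (291,343); bed end corners (307,381) and (484,382). I refine from these, then grasp the rack.

```bash
python3 - <<'E'
from h import *; from plant import manip as m
import json
w=np.load("w2.npy",allow_pickle=True).item(); k=.8
mask=cv2.inRange(cv2.cvtColor(w["frame"],cv2.COLOR_BGR2HSV),np.array((100,120,50)),np.array((125,255,255))); mask[:, :275]=0; mask[:,360:]=0; mask[270:]=0
h=cv2.convexHull(cv2.findNonZero(mask)); ap=cv2.approxPolyDP(h,5,True)[:,0]; print("rim",ap.tolist())
# order corners: (-x,+y),(+x,+y),(+x,-y),(-x,-y)
cor=[ap[np.argmin(ap@np.array(v))] for v in((1,1),(-1,1),(-1,-1),(1,-1))]
L=[((-40,79),cor[0]),((40,79),cor[1]),((40,-79),cor[2]),((-40,-79),cor[3])]
O=[((-65,-75,54),(318*k,172*k)),((-90,-280,20),(307*k,381.5*k)),((90,-280,20),(484*k,382*k))]
def f(p):
    r=[proj(w,tw(p[:3],(a,b-130+p[3],44)))[0]-u for (a,b),u in L]+[proj(w,tw(p[:3],P))[0]-u for P,u in O]
    r.append(proj(w,tw(p[:3],(-65+135*np.cos(p[4]),-75-135*np.sin(p[4]),94)))[0]-np.array((291,343))*k)
    return np.concatenate(r)
r=least_squares(f,[599,25,-.137,3,1.75],x_scale=[10,10,.1,10,.1]); print(r.x.round(3)); print(r.fun.reshape(-1,2).round(1).tolist())
print("tray",tw(r.x[:3],(0,-130+r.x[3],32)).round(1), "handle px",proj(w,tw(r.x[:3],(0,-239+r.x[3],100)))/k)
json.dump(r.x.tolist(),open("s.json","w"))
g=[378.5,258.3,.1145]; b=pose(m,[g[0],g[1],95],g[2])
m.move_to([g[0],g[1],300],down(b[1])); m.movel([g[0],g[1],250],speed=120)
m.command_gripper(0.0,40); print("gap",m.current_finger_gap())
m.movel([g[0],g[1],400],speed=200); print("F",m.current_wrist_force(),m.current_finger_gap(),m.current_time_s())
cv2.imwrite("pics/w3.png",snap(m,"wrist")["frame"])
E
```

```text
rim [[355, 113], [350, 257], [282, 256], [279, 113]]
[ 5.98388e+02  2.65300e+01 -1.39000e-01  7.74000e-01  1.71600e+00]
[[-0.8, -1.3], [1.2, -0.9], [1.8, 1.0], [-0.8, 1.7], [-1.2, -0.8], [-1.8, 0.8], [1.6, 1.1], [0.1, -0.4]]
tray [[ 580.5 -101.5   32. ]] handle px [[395.35739265 379.75052871]]
gap 0.1530303865034593
F [ 0.22409199 -0.38048128 -3.82087996] 0.15366571378948396 7.7083
```

View pics/w3.png

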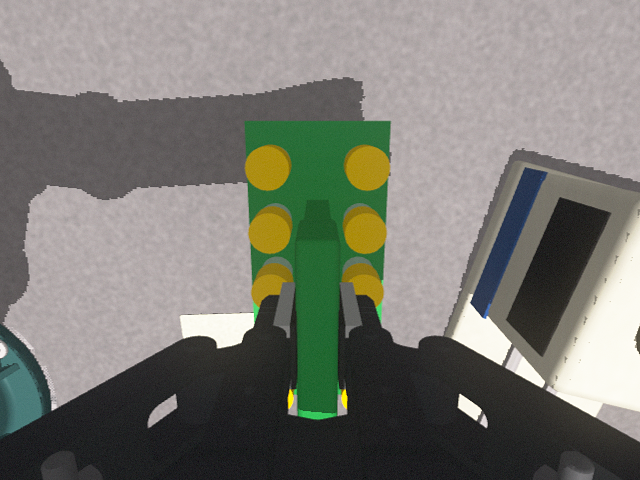

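```bash
python3 - <<'E'
from h import *; from plant import manip as m
import json
s=json.load(open("s.json"))
f=cv2.imread("pics/top0.png"); t=snap(m,"top")
mask=cv2.inRange(cv2.cvtColor(f,cv2.COLOR_BGR2HSV),np.array((100,110,50)),np.array((125,255,255))); M=np.zeros_like(mask); M[212:265,330:407]=mask[212:265,330:407]
rc=cv2.minAreaRect(cv2.findNonZero(M)); print(rc)
print("tray top-cam",least_squares(lambda p:proj(t,[[p[0],p[1],44]])[0]-rc[0],[580,-100]).x.round(1))
# rack in hand
w=snap(m,"wrist"); U=np.array([(267.5,167),(367,167),(269.5,231.5),(365,230.5)])
p0=m.current_position()
G=np.array([(-19.25,51.9),(19.25,51.9),(-19.25,25.9),(19.25,25.9)])
r=least_squares(lambda p:(proj(w,tw([p[0],p[1],.1145],np.c_[G,np.full(4,p[2])]))-U).ravel(),[378,258,216])
d=r.x[:2]-p0[:2]; a=.1145; print("in hand dx,dy (rack axes)",np.cos(a)*d[0]+np.sin(a)*d[1],-np.sin(a)*d[0]+np.cos(a)*d[1],"z",r.x[2]-p0[2],r.fun.round(1))
c=tw(s[:3],(0,-130+s[3],0))[0]
b=pose(m,[c[0],c[1],245],s[2]); m.move_to([c[0],c[1],390],down(b[1])); m.movel([c[0],c[1],314],speed=150)
m.dwell(.2)
for n in("wrist","side"):
    d=snap(m,n); np.save(f"h_{n}.npy",d,allow_pickle=True); cv2.imwrite(f"pics/h_{n}.png",d["frame"])
a=cv2.imread("pics/h_wrist.png")[60:360,170:470]; b=cv2.imread("pics/h_side.png")[200:350,275:425]
cv2.imwrite("pics/h.png",np.hstack([cv2.resize(a,(400,400)),cv2.resize(b,(400,400))])); print(c,m.current_position(),m.current_time_s())
E
```

```text
((370.52569580078125, 238.46412658691406), (59.24644088745117, 29.583723068237305), 9.090276718139648)
tray top-cam [ 579.3 -102.8]
in hand dx,dy (rack axes) -0.888708277433818 -0.11225938125769486 z -186.7826721225638 [ 0.1 -0.3 -0.1 -0.3  0.3 -0.2 -0.3  0.9]
[ 580.51161511 -101.45420401    0.        ] [ 580.76396496 -101.56509936  314.83597138] 10.3417
```

View pics/h.png

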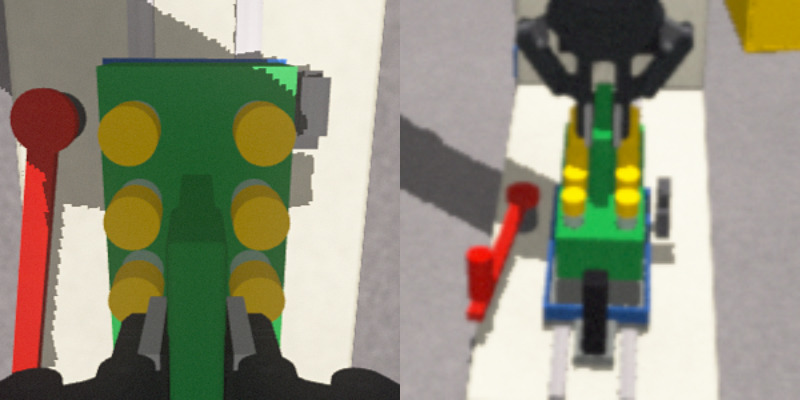

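Rack sits squarely over the tray: the far rim is visible at about (103–287, 60) in the crop, with the rack edge at 97–298. The offset is about 1 mm against 4–5 mm of clearance. Lowering.

```bash
python3 - <<'E'
from h import *; from plant import manip as m
x,y=579.9,-102.1
m.movel([x,y,308],speed=60)
print(m.movel([x,y,274],speed=30,f_stop=5),m.current_position(),m.current_wrist_force())
d=snap(m,"side"); cv2.imwrite("pics/s4.png",cv2.resize(d["frame"][180:380,240:460],(660,600)))
print(m.current_time_s())
E
```

```text
True [ 579.9980662  -102.42717253  288.4758927 ] [-0.67086239  0.31984435  5.47291635]
11.35
```

View pics/s4.png

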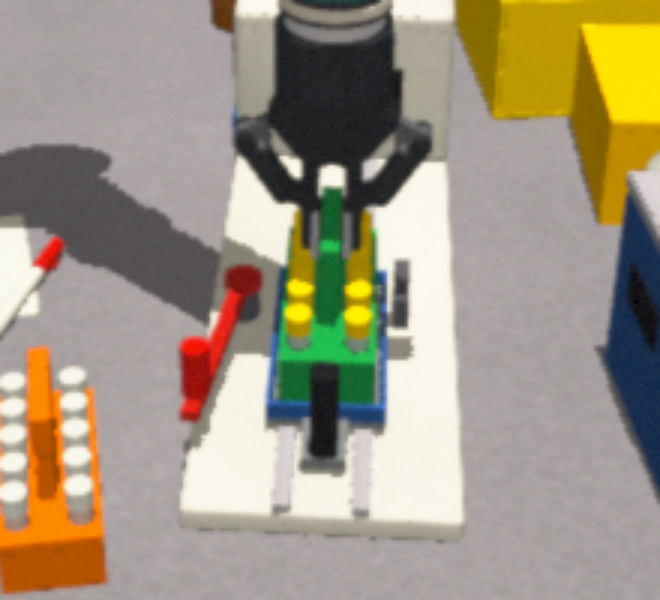

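```bash
python3 - <<'E'
from h import *; from plant import manip as m
p=m.current_position()
print(m.movel([579.9,-102.1,p[2]-8],speed=20,f_stop=6),m.current_position(),m.current_wrist_force(),m.current_ft_torque())
w=snap(m,"wrist"); cv2.imwrite("pics/w5.png",cv2.resize(w["frame"][60:360,140:540],(800,600)))
print(m.current_time_s())
E
```

```text
True [ 580.10491218 -102.67268009  288.46029013] [-0.74396427  0.46410682  5.21992703] [0.20120224 0.20933062 0.01969356]
11.6083
```

View pics/w5.png

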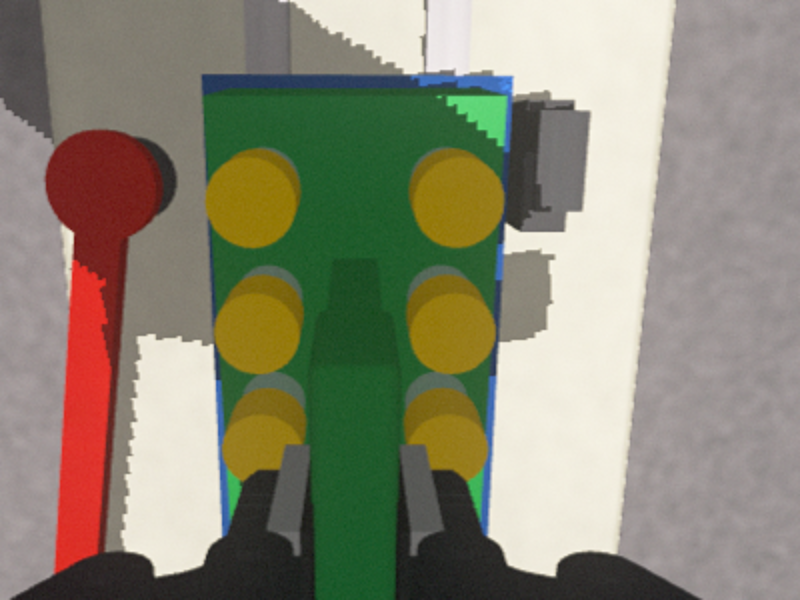

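The rack looks below the rim and centred in x, but about 3 mm towards the far wall. It stopped roughly 4 mm higher than expected, so I lift slightly, shift −3 mm along the track and lower again.

```bash
python3 - <<'E'
from h import *; from plant import manip as m
print(m.current_tcp_rot(), down(-.139))
s=np.array([np.sin(.139),np.cos(.139)])
p=np.array([579.9,-102.1])
m.movel([*p,300],speed=60); print("free",m.current_wrist_force(),m.current_position())
p=p-3*s
m.movel([*p,293],speed=60)
print(m.movel([*p,276],speed=25,f_stop=6),m.current_position(),m.current_wrist_force(),m.current_ft_torque())
d=snap(m,"wrist"); cv2.imwrite("pics/w6.png",cv2.resize(d["frame"][60:360,140:540],(800,600)))
print(m.current_time_s())
E
```

```text
[ 7.54661214e-01  6.56114052e-01  4.21451363e-04 -7.90707306e-04] [0.75450409 0.65629535 0.         0.        ]
free [ 0.08070217  0.12982486 -4.63172175] [ 579.87858788 -101.91530637  300.0561079 ]
True [ 579.79572207 -105.06732954  287.10791175] [-0.0229057   0.42171168  3.01779105] [-0.42731395 -0.07103311 -0.03495613]
12.675
```

View pics/w6.png

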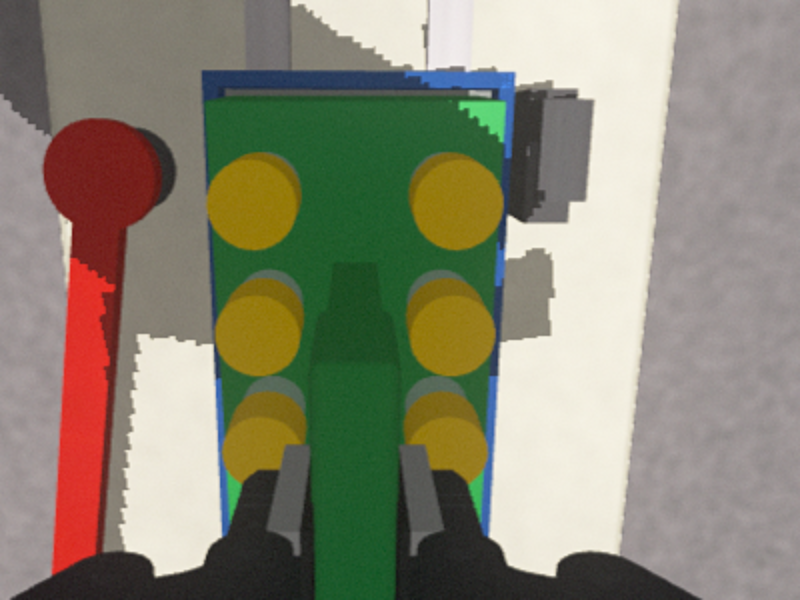

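A grey floor strip now shows at the far end (rows 88–96), so the rack is inside on all visible sides. Releasing.

```bash
python3 - <<'E'
from h import *; from plant import manip as m
m.command_gripper(1.0); p=m.current_position()
m.movel([p[0],p[1],390],speed=200); m.dwell(.1)
w=snap(m,"wrist"); np.save("w7.npy",w,allow_pickle=True); s=snap(m,"side")
a=cv2.resize(w["frame"][50:350,170:470],(400,600))
a=cv2.resize(w["frame"][30:330,167:467],(440,440)); b=cv2.resize(s["frame"][225:345,285:385],(360,440))
cv2.imwrite("pics/w7.png",np.hstack([a,b])); print(m.current_time_s())
B=blobs(w["frame"],(22,120,80),(34,255,255),(200,30,430,330),60)
p,e=fitcaps(w,np.array([c for c,_ in B]),[580,-104,-.139]); print(len(B),p.round(3),e)
E
```

```text
14.2333
10 [ 5.79438e+02 -1.03731e+02 -1.37000e-01  4.28740e+01  2.84190e+01] 0.27394291847997465
```

View pics/w7.png

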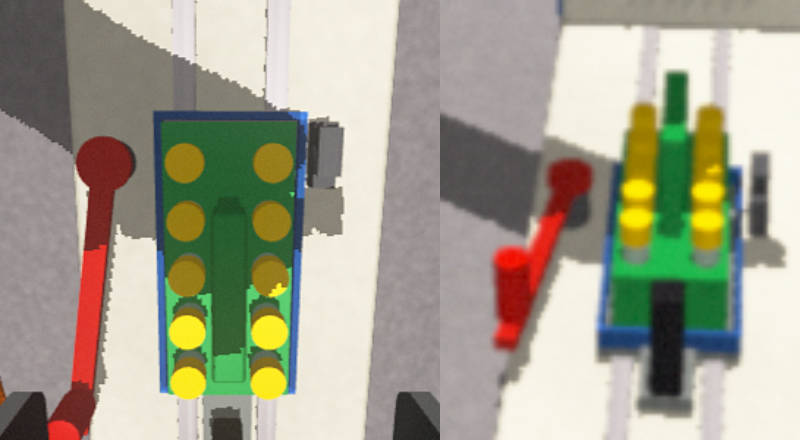

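The rack is seated: cap height comes out at about 96–98 mm and the blue rim shows all round. Next I push the carriage home with closed fingers behind the handle.

```bash
cat >> h.py <<'E'
import json
S=json.load(open("s.json"))[:3]
def W(x,y,z): return tw(S,(x,y,z))[0]
E
python3 - <<'E'
from h import *; from plant import manip as m
w=np.load("w7.npy",allow_pickle=True).item()
C=np.array([c for c,_ in blobs(w["frame"],(22,120,80),(34,255,255),(200,30,430,330),60)])
G=np.array([(i,j) for i in(-.5,.5) for j in range(-2,3)])*[38.5,25.9]
def f(p):
    U=proj(w,tw(p[:3],np.c_[G,p[3]+p[4]*G[:,1]])); D=np.linalg.norm(U[:,None]-C[None],axis=2); return (U-C[D.argmin(1)]).ravel()
r=least_squares(f,[579.4,-103.7,-.137,96,0],x_scale=[10,10,.1,10,.1]); print("rack x,y,yaw,capz,tilt",r.x.round(3))
m.command_gripper(0.0,40)
a=W(0,-290,330); b=pose(m,a-[0,0,155],S[2]); print(np.round(b[2],2))
q=down(b[1]); m.move_to(a,q); m.movel(W(0,-290,234),speed=150)
m.movel(W(0,-255,234),speed=60); F=m.current_wrist_force(); print(F)
for y,v in((-95,90),(-45,40)):
    print(m.movel(W(0,y,234),speed=v,f_stop=10), (m.current_position()-W(0,0,234))@[-np.sin(S[2]),np.cos(S[2]),0], m.current_wrist_force().round(1))
print(m.current_time_s())
E
```

```text
rack x,y,yaw,capz,tilt [ 5.80163e+02 -9.73690e+01 -1.37000e-01  9.40950e+01  3.30000e-02]
[-0.09  0.64  0.67  1.94 -0.57  0.76  0.77]
[-0.30927982 -0.26366634  1.08915416]
False -95.0875058736936 [-0.2  0.  -0.2]
True -70.60000492422643 [-1.2 -1.5 -0.1]
19.8917
```

```bash
python3 - <<'E'
from h import *; from plant import manip as m
def tilt(w,C,g):
    G=np.array([(i,j) for i in(-.5,.5) for j in range(-2,3)])*[38.5,25.9]
    def f(p):
        U=proj(w,tw(p[:3],np.c_[G,p[3]+p[4]*G[:,1]])); D=np.linalg.norm(U[:,None]-C[None],axis=2); return (U-C[D.argmin(1)]).ravel()
    return least_squares(f,g,x_scale=[10,10,.1,10,.1]).x.round(3)
w=np.load("w7.npy",allow_pickle=True).item(); w=dict(w); w["frame"]=cv2.imread("pics/w1.png"); T=np.eye(4); T[:3,:3]=R.from_quat(down(.115)).as_matrix(); T[:3,3]=[378.7,255.2,415]; w["T"]=T
print("bench tilt",tilt(w,np.array([c for c,_ in blobs(w["frame"],(22,120,120),(34,255,255),(0,0,640,480),60)]),[378,259,.115,66,0]))
q=m.current_tcp_rot()
m.movel(W(0,-100,234),speed=150); m.movel(W(0,-100,480),speed=250); m.dwell(.2)
w=snap(m,"wrist"); cv2.imwrite("pics/w8.png",w["frame"]); np.save("w8.npy",w,allow_pickle=True)
B=blobs(w["frame"],(22,120,80),(34,255,255),(180,0,450,400),60); print(len(B))
print("tray tilt",tilt(w,np.array([c for c,_ in B]),[*W(0,60,0)[:2],-.137,98,0]),W(0,60,0))
print(m.current_time_s())
E
```

```text
bench tilt [3.78281e+02 2.56777e+02 1.11000e-01 6.37850e+01 3.20000e-02]
6
tray tilt [ 6.0604e+02  8.0742e+01 -1.3900e-01  5.8989e+01 -2.3830e+00] [606.68793975  85.9526626    0.        ]
21.6083
```

View pics/w8.png

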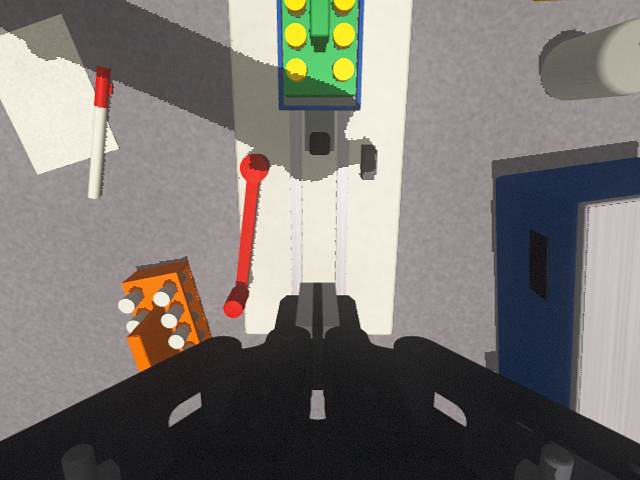

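Near rim corners are at (279,108) and (361,108) with the handle at (320,143). Tray floor shows inside the near rim, so the rack is down. The apparent tilt of 0.033 is camera bias, since the rack gave the same on the bench. The latch is still open, hinge (256,167) and knob (235,310). I check that the carriage is home, then push the knob round.

```bash
python3 - <<'E'
from h import *; from plant import manip as m
w=np.load("w8.npy",allow_pickle=True).item()
print("rim",proj(w,[W(-40,-19,44),W(40,-19,44)]).round(1).tolist(),"handle",proj(w,W(0,-49,100)).round(1),"hinge",proj(w,W(-65,-75,54)).round(1))
k=least_squares(lambda p:proj(w,W(-65+135*np.cos(p[0]),-75-135*np.sin(p[0]),94))[0]-(235,310),[1.7]); th=k.x[0]; print("latch",th,k.fun)
t=snap(m,"top")
print("orange edge",[least_squares(lambda p:proj(t,[[p[0],p[1],55]])[0]-u,[400,-200]).x.round(0).tolist() for u in((385,301),(438,297))])
def K(th,off,z=237): return W(-65+135*np.cos(th)-off*np.sin(th),-75-135*np.sin(th)-off*np.cos(th),z)
print("start",K(th,28))
h=K(th,28,380); q=m.ik(h,down(S[2]-th)); print(np.round(q,2)); 
for a in np.linspace(th,0,9): assert m.ik(K(a,21),down(S[2]-a)) is not None
m.move_to(h,down(S[2]-th))
print("down hit",m.movel(K(th,28),speed=120,f_stop=6),m.current_position(),m.current_wrist_force().round(1),m.current_time_s())
E
```

```text
rim [[277.8, 107.9], [360.3, 107.8]] handle [[319.1 142.5]] hinge [[253.1 167.2]]
latch 1.7002584277373731 [ 0.09368827 -0.79277109]
orange edge [[415.0, -140.0], [426.0, -278.0]]
start [ 460.85937088 -161.50895296  237.        ]
[-0.57  0.64  1.22  2.18 -0.81  0.89 -0.68]
down hit False [ 461.03128789 -161.64723953  237.41327808] [-0.2 -0.4  0.6] 23.9667
```

Carriage home confirmed: prediction and pixels agree within about 1 px. Now the latch arc.

```bash
python3 - <<'E'
from h import *; from plant import manip as m
def K(th,off,z=237): return W(-65+135*np.cos(th)-off*np.sin(th),-75-135*np.sin(th)-off*np.cos(th),z)
for a in np.linspace(1.7,.1,9)[1:]:
    hit=m.movel(K(a,21),down(S[2]-a),speed=90,f_stop=15)
    print(round(a,2),hit,m.current_wrist_force().round(1))
    if hit: break
else:
    print("final",m.movel(W(70,-80,237),down(S[2]),speed=25,f_stop=10),m.current_wrist_force().round(1))
    d=m.current_position()-W(0,0,0); print("scanner y",d@[-np.sin(S[2]),np.cos(S[2]),0])
print(m.current_time_s())
E
```

```text
1.5 False [-0.1 -1.2 -0.5]
1.3 False [ 0.1 -0.8 -0.9]
1.1 False [-0.3 -0.4  0.6]
0.9 False [0.2 0.3 0.5]
0.7 False [-0.3 -0.1 -0.3]
0.5 False [-0.3 -0.2  0.5]
0.3 False [ 0.1 -0.7 -1.1]
0.1 False [-0.2  0.1  0.6]
final True [ 0.1 -2.2  0.3]
scanner y -96.32046402552405
28.375
```

```bash
python3 - <<'E'
from h import *; from plant import manip as m
m.movel(W(70,-125,237),speed=120); m.movel(W(0,-160,480),speed=250); m.dwell(.2)
w=snap(m,"wrist"); cv2.imwrite("pics/w9.png",w["frame"])
e=proj(w,W(70,-75,94))[0]; print("knob expected",e,"hinge",proj(w,W(-65,-75,54))[0])
x,y=e.astype(int); print([(c.round(1).tolist(),a) for c,a in blobs(w["frame"],(0,150,60),(8,255,255),(x-170,max(y-60,0),x+60,y+60),30)])
m.move_to(W(-35,205,400),down(S[2])); m.movel(W(-35,205,352),speed=120)
c=m.movel(W(-35,205,325),speed=25,f_stop=2.5); z0=m.current_position()[2]
b=m.movel(W(-35,205,318),speed=12,f_stop=15); print(c,z0,b,m.current_position()[2],m.current_wrist_force().round(1))
print(m.current_time_s())
E
```

```text
knob expected [396.36331272  95.81971863] hinge [245.04055225 105.09048851]
[([313.4, 103.5], np.int32(2609))]
True 349.7128405030227 True 349.63889160926266 [-1.2  0.9  4.6]
33.1917
```

```bash
python3 - <<'E'
from h import *; from plant import manip as m
for z in(350,352,354,356,358,362):
    m.movel(W(-35,205,z),speed=30); m.dwell(.15); print(z,m.current_position()[2].round(2),np.mean([m.current_wrist_force()[2] for _ in range(3)]).round(2))
s=snap(m,"side"); cv2.imwrite("pics/s9.png",s["frame"])
w=cv2.imread("pics/w9.png")[40:240,180:480]
cv2.imwrite("pics/f.png",np.hstack([cv2.resize(w,(450,300)),cv2.resize(s["frame"][120:240,290:430],(350,300))]))
print(m.current_time_s())
E
```

```text
350 350.16 3.69
352 352.03 3.18
354 353.86 2.05
356 355.62 0.94
358 357.93 -0.21
362 362.0 0.25
35.675
```

View pics/f.png

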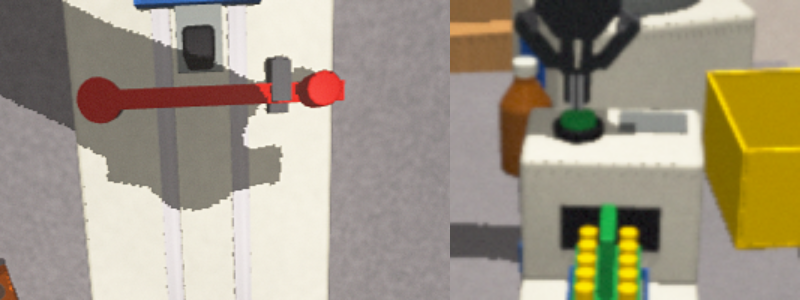

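The last picture shows the latch arm across the track inside the steel catch (catch 278,85; knob 320,88), with the carriage forward. The button is back up under the raised fingers. The press met over 15 N against a 5 N spring, so it bottomed, and the force has fallen back to zero. I retreat and hand in.

```bash
python3 - <<'E'
from h import *; from plant import manip as m
m.movel(W(-35,205,450),speed=150); m.dwell(.3); print(m.current_wrist_force().round(1),m.current_time_s()); print(m.hand_in())
E
```

```text
[ 0.2 -0.2  0. ] 36.7083
the job is handed in; nothing more can be done
None
```

The job is done and handed in at 36.7 s of the 72 s allowed. I have no verdict back. What my last checks showed:

- **Rack:** The green rack stands flat in the tray, with rim or floor visible round it. Its caps measured 94–96 mm high against an expected 98 mm. My fit also gave a 0.033 rad tilt, but it gave 0.032 rad on the bench too, so I put that down to camera bias. The first lowering sat close to the far wall, so I lifted slightly, shifted it 3 mm along the track and lowered it again.
- **Carriage:** It was pushed until it met its stop. The rim and handle pixels matched the home position to about 1 px.
- **Latch:** It was pushed until it met a 10 N stop at the predicted spot, and the picture shows its arm in the catch. The knob sat about 3 px from its predicted position, which is within calibration error.
- **Start button:** The button top was higher than I had assumed, so the approach move had already pressed most of its travel. The final push then met more than 15 N, well above the 5 N spring, so I take it as fully down. That rests on the force alone; the travel was not measured at the bottom. On raising the arm, the force fell smoothly to zero over about 7 mm.
- **Bystanders:** The gripper's planned path left at least 2 cm to the orange rack, and nothing was felt there. I did not re-measure the orange rack, bottle or jar at the end.

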